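# Bleed the balloon filler's air tank

### The job

Let the air out of the balloon filler's tank before it is put away: unscrew the tiny knurled lock nut on the bleed valve all the way up to its stop, then gently press the freed valve tip all the way down, keep it down for two seconds and let it spring back. Leave the nut unscrewed, and leave the plug in the other port and the things around the tank alone.

Things in the scene. Friction and masses are not known exactly. Their poses are not given: they have to be found in the camera images.
- air_tank: Grey steel air tank of the balloon filler, 84 mm across, 230 mm long, lying along its own y axis in a cradle fixed to the table; a small nozzle at its -y end. Origin on the table under its middle, z up. Two round steel port bosses (26 mm across, tops 112 mm above the table) stand on its back, 35 mm either side of the middle; one carries the bleed valve, the other a blank plug: which varies.
- blank_plug: Brass hexagon plug, 17 mm across flats, standing 13 mm proud of its port boss, fixed. Origin about level with the boss top, on its axis. It has no pin; not to be touched.
- valve_tip: Tip of the bleed valve's sprung pin, the only slim pin on the tank; axis vertical. Origin at the top of a thin collar on the pin above the nut, about 156 mm above the table. Above the collar sits a steel cap, 7.6 mm across, 8 mm long, whose flat top is to be pressed; its top lies anywhere from 6 to 16 mm above the origin (set differently on each valve, not measured: feel for it).
- nut_mid (a point): Middle of the tiny brass knurled lock nut on the valve axis: 16 mm across, 10 mm high, its axis vertical. Screwed down, it lies 12.5 mm below the origin of valve_tip; unscrewed, it climbs by 1.07 mm per rad and stays on the valve. Under it is a 10 mm thick brass stem for 21 mm, then a 19 mm flange of 5 mm on the boss.
- lock_nut (a joint): Turning of the lock nut in rad: 0 screwed down (start), growing as it is unscrewed (anticlockwise seen from above), 4.2 at the stop where it is fully unscrewed, 4.5 mm higher. Turns against friction of about 0.08 N m and stays where it is left.
- valve_pin (a joint): How far the pin is pressed down, in m: 0 up (sprung), 0.004 at its solid stop. The spring needs about 2 N to start it and 6 N to hold it at the stop. Until the nut is turned beyond about 3.5 rad the pin is blocked and cannot sink. A push of more than 13 N on the tip ruins the valve seat.
- ribbon_spool: Bystander: spool of cream ribbon, 82x72x40 mm, loose near the tank. Origin under its middle.
- stamp: Bystander: wooden hand stamp with a dark turned handle, 40x40x74 mm, loose near the tank. Origin under its middle.
- candle_tin: Bystander: round candle tin, 66 mm across, 28 mm high, loose near the tank. Origin under its middle.
- dark_box: Bystander: small dark gift box, 62x85x50 mm, loose near the tank. Origin under its middle.
- eraser: Bystander: eraser, 19x44x11 mm, loose near the tank. Origin under its middle.

How it is judged:
By the outcome, as a careful person would: the job done as asked, in the order asked, and still so for the second after the job is handed in, with the robot touching nothing.
It also fails if it takes over 67 s, if anything falls off the work surface, if the arm or the gripper's body presses on something with over 40 N, if the wrist force passes 120 N, or if a joint passes its speed limit or range.

### The arm

A 6-joint arm with a two-finger parallel gripper is mounted at the origin on a cart in front of the work surface, level with it; the furniture and walls round the work are solid. World frame = base frame: x ahead of the robot, y to its left, z up, the work surface at z = 0. Lengths are in m, angles in degrees, forces in N, time in s.
With the tool pointing down it reaches from about 0.4 to 0.825 m from the base axis. Payload 7 kg.
Tool frame: the origin (TCP) lies on the centre line of the jaws, within the pads' length; the fingertips stand r.tip_reach ahead of it and the grasp point (between the pads) is the TCP (r.tip_reach is the distance from the TCP to the fingertips, in m); z points along the fingers, y is the line along which they close (so a half turn about z gives the same grasp; the last joint's range is limited). The gripper opens to 88 mm and grips with 3 to 60 N. Pads are 19 mm wide; open, the fingers measure 130 mm over their backs; the gripper's body (78 mm by 193 mm) begins 47 mm behind the grasp point.
Start: joints at [-51.56, 20.546, 0.682, 0, -70.136, -16.507], TCP at [0.252, -0.626, 0.216] pointing down, gripper open.
Joint ranges: [-176.03, 176.03], [-82.01, 121.73], [-58.28, 71.71], [-173.87, 95.51], [-174.79, -0.11], [-173.66, 173.66]. Speed limits (degrees/s): [136.94, 136.94, 172.46, 180, 180, 180].

### API

Orientations are given as [roll, pitch, yaw] about the fixed x, y, z axes, in that order (R = Rz(yaw) Ry(pitch) Rx(roll)).
In Python, from plant import sensors, cams, r gives the robot as it stands.
- The arm moves only by the tool drive_tool, never from a script. Its argument "rows" is a list of rows, each an object of numbers: "fingers": the gripper's target within -1 to 1 (fully open at 1, half-way at 0, shut at -1); "x", "y", "z": the shift along the tool's x, y, z in m; "spin": the turn about the tool's z in rad. A call has 1 to 10 rows; each row is the pose to reach, as a shift and turn from the pose commanded when the call began, along the tool's axes at that moment; what a row does not reach only later rows make up. A row lasts 1/8 s, in which the tool goes at most 62.5 mm and 10.7 degrees, less where a joint would pass 70% of its speed; a pose out of reach is approached as far as the arm can. A call with a gripper value outside its range is refused whole. The fingers move at their own pace and stop on an object; "newtons" is the grip in N (left out, the last holds). Time passes only in rows, so rows that repeat a pose let the fingers close. It gives the time, the measured TCP pose, the force, the opening and the grip force at its end, in the units of the state.
- sensors.get_state(): the state, without advancing time (a new reading comes with each control period).
- cams.capture(name): name is "scene" or "top"; returns a dict with "pixels" (400x640x3 uint8, red, green, blue), "intrinsics" (3x3 intrinsics, pixels), "k1" (the pictures are not rectified: a ray, as slopes to the right and down, at radius r is drawn at 1 + k1 r^2 times it, then the intrinsics apply), "eye" and "orientation" of the camera in the world. Camera axes: x right, y up, looking along -z (the intrinsics and any distortion apply to the point x, -y, -z); pixel columns grow to the right and rows downward; lengths in m; the calibration is good to about 2 mm. A picture is of the moment at which its call begins. There is no depth.
- r.close_job(): hands the job in; it is judged then, once.
The state is a dict: "time_s": time; "joints": joint angles; "qd": joint speeds; "joint_torque": joint torques, N m; "tcp_pos": TCP position; "eef_rot": TCP orientation; "contact_force": force on the tool from outside, world axes, zero at the start; "moment": the same for the moment, N m; "gripper_width": finger opening in m; "gripper_force": force on a finger pad.
Only numpy, scipy, OpenCV 4.12 (cv2) and the standard library are available. Lean on these libraries where they do the work, as an engineer would, in place of code of your own. Each camera call takes 0.05 s, during which the arm holds its last target. There are 200 camera calls.

## Working session

There is one attempt and no reset: what is moved stays moved. The work goes in short steps, Python scripts to look and compute and a tool call to move; the robot and the scene stay as the last step left them, time stands still between calls to the robot, and variables do not carry over. Pictures are saved under pics/ and viewed, at most 10 in all, crops included, and the job is handed in when it is done.

Besides the shell and the picture viewer there is one more tool, called after "Request:" as name(argument=value, ...) on one line, values as JSON. drive_tool: Moves the arm, as the interface text tells. Its arguments: {"type":"object","properties":{"rows":{"type":"array"},"newtons":{"type":"number"}},"required":["rows"]}

```bash
mkdir -p pics; ls
python3 - <<'E'
from plant import sensors,cams,r
import cv2,numpy as np
s=sensors.get_state()
for k,v in s.items(): print(k,v)
print(r.tip_reach)
for n in("scene","top"):
    c=cams.capture(n); cv2.imwrite(f"pics/{n}0.png",c["pixels"][:,:,::-1])
    print(n,{k:np.array(v).round(4).tolist() for k,v in c.items() if k!="pixels"})
E
```

```text
pics
time_s 0.0
joints [-5.15613479e+01  2.05901710e+01  6.34950012e-01 -2.31035621e-02
 -7.01364975e+01 -1.65065117e+01]
qd [-0.05515111  0.13557623 -0.0402661   0.03019065  0.00534962  0.06143116]
joint_torque [-4.03969289e-04 -5.82724893e+01  2.93044960e+01  6.99740231e+00
  6.80366720e-03 -1.69117775e-04]
tcp_pos [ 0.25191407 -0.62567987  0.21493653]
eef_rot [ 1.79905890e+02 -5.23843881e-03 -1.58075723e+02]
contact_force [ 0.71582033 -0.51304467  0.25531546]
moment [ 0.02023859 -0.00209251  0.05873704]
gripper_force 0.0
gripper_width 0.08780640155433768
0.019
scene {'intrinsics': [[435.9836, 0.0, 315.5363], [0.0, 435.9836, 190.5284], [0.0, 0.0, 1.0]], 'k1': 0.0061, 'eye': [0.3085, 0.5377, 0.6915], 'orientation': [47.1442, -0.1377, -157.1987]}
top {'intrinsics': [[510.6264, 0.0, 309.681], [0.0, 510.6264, 201.6367], [0.0, 0.0, 1.0]], 'k1': 0.013, 'eye': [0.4945, -0.0231, 1.1699], 'orientation': [4.6498, -0.1112, -91.1206]}
```

View pics/scene0.png

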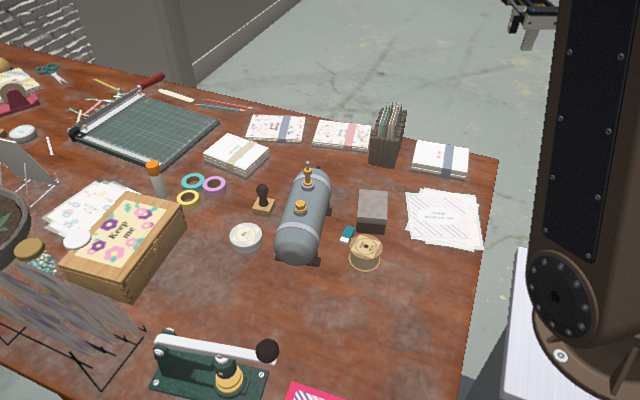

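View pics/top0.png

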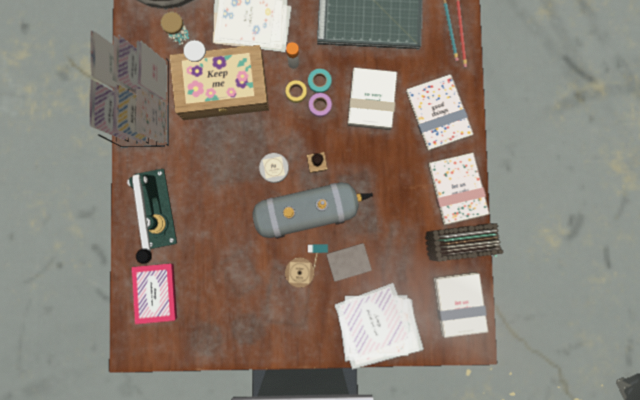

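The scene view shows the valve (slim pin) on the far boss near (307,178) and the plug near (300,206). In the top view the valve is near (321,205), the plug near (289,212), and the nozzle points right. I'll zoom in on both.

```bash
python3 - <<'E'
import cv2,numpy as np
a=cv2.imread("pics/scene0.png")[150:220,265:345]; b=cv2.imread("pics/top0.png")[170:240,275:355]
f=lambda i:cv2.resize(i,None,fx=5,fy=5,interpolation=cv2.INTER_NEAREST)
cv2.imwrite("pics/crop.png",np.hstack([f(a),f(b)]))
E
cat > h.py <<'E'
from plant import sensors,cams,r
import cv2,numpy as np
from scipy.spatial.transform import Rotation as R
def ray(c,u,v):
    K=np.array(c["intrinsics"]);p=np.array([(u-K[0,2])/K[0,0],(v-K[1,2])/K[1,1]])
    q=p.copy()
    for _ in range(9): q=p/(1+c["k1"]*(q@q))
    return np.array(c["eye"]),R.from_euler("xyz",c["orientation"],degrees=True).apply([q[0],-q[1],-1])
def plane(c,u,v,z):
    e,d=ray(c,u,v); return e+d*(z-e[2])/d[2]
def cross(c1,p1,c2,p2):
    e,d=ray(c1,*p1);f,g=ray(c2,*p2)
    t=np.linalg.lstsq(np.c_[d,-g],f-e,rcond=None)[0]
    return e+t[0]*d,f+t[1]*g
E
```

```text
(no output)
```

View pics/crop.png

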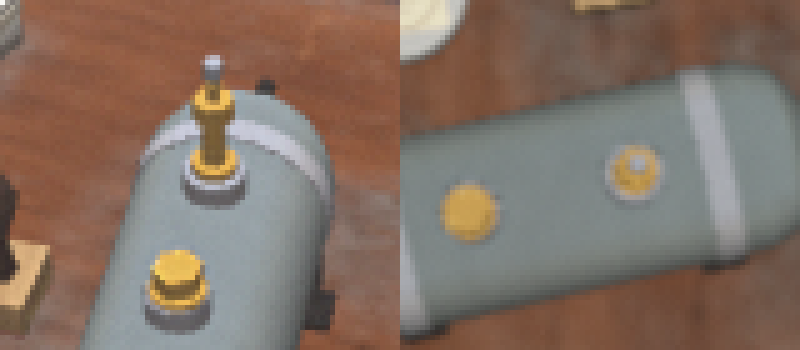

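The crop shows the valve cap at scene (307.3,163.2), the nut at (307.5,170.7) and the plug top at (300.5,203). In the top view the cap is at (322.3,202.2), the boss at (321.8,204.5) and the plug at (288.6,212).

Run:
```python
from h import *
s=cams.capture("scene");t=cams.capture("top")
p=lambda *a:print(*[np.round(x,4) if not isinstance(x,str) else x for x in a])
def hsvc(c,box,z):
    x0,y0,x1,y1=box;h=cv2.cvtColor(c["pixels"][y0:y1,x0:x1],cv2.COLOR_RGB2HSV)
    m=((h[...,0]>17)&(h[...,0]<32)&(h[...,1]>140)).astype(np.uint8)
    n,l,st,ce=cv2.connectedComponentsWithStats(m)
    for i in range(1,n):
        if st[i,4]>8: u,v=ce[i]+[x0,y0]; p("brass",st[i]+[x0,y0,0,0,0],np.array([u,v]),plane(c,u,v,z))
p("cap",*cross(s,(307.0,163),t,(322.2,202.1)))
p("nut scene",plane(s,307.2,170.4,.1435)); p("boss top",plane(t,321.7,204.2,.112))
p("plug",*cross(s,(300.2,202.8),t,(288.4,212)))
hsvc(s,(285,155,325,215),.1435);hsvc(t,(280,190,340,225),.125)
# table things
for n,u,v,z in(("stamp",317,159,.07),("spool",299,272,.04),("tin",273,167,.028),("box",349,262,.05),("eraser",318,248,.011)): p(n,plane(t,u,v,z))
```

```text
cap [ 0.5728 -0.0522  0.1636] [ 0.5749 -0.0514  0.1638]
nut scene [ 0.5734 -0.0541  0.1435]
boss top [ 0.5747 -0.0517  0.112 ]
plug [0.557  0.0164 0.1253] [0.559  0.0172 0.1254]
brass [304 168   7   4  22] [307.0909 169.8182] [ 0.5743 -0.0556  0.1435]
brass [304 180   8   5  26] [307.4231 182.3846] [ 0.559  -0.0222  0.1435]
brass [295 200  11  12  84] [300.119  205.5119] [0.5463 0.0395 0.1435]
brass [319 202   6   6  18] [321.0556 205.4444] [ 0.5712 -0.05    0.125 ]
brass [285 209   8   8  54] [288.537  212.1852] [0.5586 0.0169 0.125 ]
stamp [ 0.6767 -0.0448  0.07  ]
spool [ 0.4319 -0.0007  0.04  ]
tin [0.6673 0.054  0.028 ]
box [ 0.4519 -0.1102  0.05  ]
eraser [ 0.4832 -0.044   0.011 ]
```

Request:
drive_tool(rows=[{"z":-0.035,"fingers":0.0},{"x":-0.05,"y":0.04,"z":-0.035,"spin":0.1},{"x":-0.1,"y":0.08,"z":-0.035,"spin":0.2},{"x":-0.15,"y":0.12,"z":-0.035,"spin":0.3},{"x":-0.2,"y":0.16,"z":-0.035,"spin":0.4},{"x":-0.25,"y":0.2,"z":-0.035,"spin":0.5},{"x":-0.3,"y":0.24,"z":-0.035,"spin":0.6},{"x":-0.34,"y":0.275,"z":-0.035,"spin":0.663},{"x":-0.37,"y":0.3,"z":-0.035,"spin":0.663},{"x":-0.37,"y":0.3,"z":-0.035,"spin":0.663}])

```text
invalid input
```

```bash
cat > go.py <<'E'
from h import *
import sys
s=sensors.get_state();p=s["tcp_pos"];rot=R.from_euler("xyz",s["eef_rot"],degrees=True)
t=np.array([float(a) for a in sys.argv[1:4]])
print(s["time_s"],"pos",p.round(4),"rpy",s["eef_rot"].round(2),"j",np.round(s["joints"],1),"F",s["contact_force"].round(2),"M",s["moment"].round(2),"w",s["gripper_width"],s["gripper_force"])
print("shift",rot.inv().apply(t-p).round(4))
E
python3 go.py .574 -.052 .25
```

```text
0.2 pos [ 0.252  -0.6259  0.2153] rpy [ 1.7994e+02 -1.0000e-02 -1.5807e+02] j [-51.6  20.6   0.7  -0.  -70.1 -16.5] F [-0.99  0.01 -0.14] M [ 0.05  0.02 -0.04] w 0.08746016805606072 0.0
shift [-0.513   0.4121 -0.0344]
```

Request:
drive_tool(rows=[{"x":0,"y":0,"z":-0.035,"spin":0,"fingers":0.0},{"x":-0.05,"y":0.04,"z":-0.035,"spin":0.1,"fingers":0.0},{"x":-0.1,"y":0.08,"z":-0.035,"spin":0.2,"fingers":0.0},{"x":-0.15,"y":0.12,"z":-0.035,"spin":0.3,"fingers":0.0},{"x":-0.2,"y":0.16,"z":-0.035,"spin":0.4,"fingers":0.0},{"x":-0.25,"y":0.2,"z":-0.035,"spin":0.5,"fingers":0.0},{"x":-0.3,"y":0.24,"z":-0.035,"spin":0.6,"fingers":0.0},{"x":-0.34,"y":0.275,"z":-0.035,"spin":0.663,"fingers":0.0},{"x":-0.37,"y":0.3,"z":-0.035,"spin":0.663,"fingers":0.0},{"x":-0.37,"y":0.3,"z":-0.035,"spin":0.663,"fingers":0.0}], newtons=20)

```text
time_s: 1.45
tcp_pos: [0.4843, -0.2074, 0.2508]
eef_rot: [180.0, 0.0, 164.2]
contact_force: [0.5, -0.6, -0.2]
gripper_width: 0.0435
gripper_force: 0.0
```

```bash
python3 go.py .574 -.052 .25
```

```text
1.45 pos [ 0.4843 -0.2074  0.2508] rpy [179.99   0.   164.16] j [  -1.8    5.2  -14.7   -0.   -70.  -104. ] F [ 0.46 -0.61 -0.24] M [-0.1   0.03 -0.01] w 0.043513256439641324 0.0
shift [-0.0438  0.174   0.0008]
```

Request:
drive_tool(rows=[{"x":-0.01,"y":0.04,"z":0,"spin":0,"fingers":0.0},{"x":-0.02,"y":0.08,"z":0,"spin":0,"fingers":0.0},{"x":-0.03,"y":0.12,"z":0,"spin":0,"fingers":0.0},{"x":-0.044,"y":0.16,"z":0,"spin":0,"fingers":0.0},{"x":-0.044,"y":0.174,"z":0,"spin":0,"fingers":0.0},{"x":-0.044,"y":0.174,"z":0.02,"spin":0,"fingers":0.0},{"x":-0.044,"y":0.174,"z":0.05,"spin":0,"fingers":0.0},{"x":-0.044,"y":0.174,"z":0.05,"spin":0,"fingers":0.0}])

```text
time_s: 2.45
tcp_pos: [0.5717, -0.0556, 0.1989]
eef_rot: [-179.9, -0.2, 163.9]
contact_force: [0.1, 0.0, 0.9]
gripper_width: 0.044
gripper_force: 0.0
```

```bash
python3 go.py .574 -.052 .154
python3 - <<'E'
from h import *
a=cams.capture("scene")["pixels"][110:230,240:360,::-1];b=cams.capture("top")["pixels"][150:270,260:380,::-1]
f=lambda i:cv2.resize(i,(400,400),interpolation=cv2.INTER_NEAREST)
cv2.imwrite("pics/c2.png",np.hstack([f(a),f(b)]))
E
```

```text
2.45 pos [ 0.5717 -0.0556  0.1989] rpy [-179.89   -0.24  163.89] j [  13.9   12.   -13.5   -0.   -64.8 -120. ] F [0.1  0.05 0.93] M [-0.1  -0.03  0.08] w 0.043998071617205745 0.0
shift [-0.0014  0.0042  0.0449]
```

View pics/c2.png

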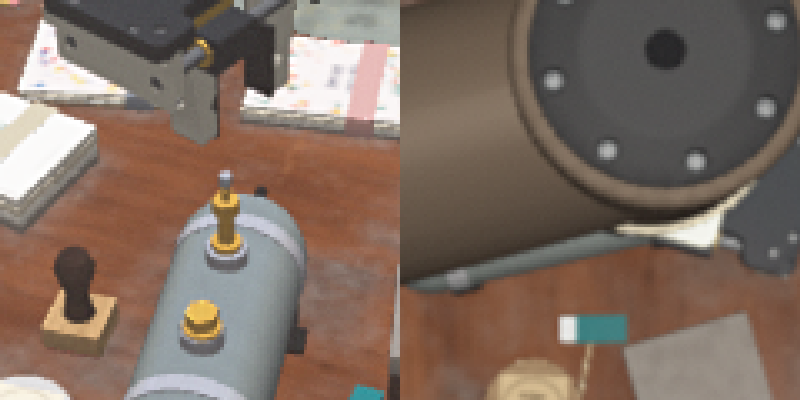

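The gripper is above the valve: near fingertip in the crop at (195,138), i.e. full image (298.5,151.5). I'll check this against a projection of the reported TCP.

```bash
cat >> h.py <<'E'
def proj(c,X):
    q=R.from_euler("xyz",c["orientation"],degrees=True).inv().apply(np.array(X)-c["eye"]);a=np.array([q[0],-q[1]])/-q[2]
    a=a*(1+c["k1"]*(a@a));K=np.array(c["intrinsics"]);return (K[:2,:2]@a+K[:2,2]).round(1)
E
python3 go.py .574 -.052 .154
python3 - <<'E'
from h import *
c=cams.capture("scene");s=sensors.get_state();rot=R.from_euler("xyz",s["eef_rot"],degrees=True)
for y in(-.022,.022):
  for x in(-.0095,.0095):
    print(x,y,proj(c,s["tcp_pos"]+rot.apply([x,y,.019])))
print(proj(c,[.574,-.052,.168]),proj(c,[.574,-.052,.112]))
cv2.imwrite("pics/c3.png",cv2.resize(c["pixels"][110:210,250:370,::-1],None,fx=5,fy=5,interpolation=cv2.INTER_CUBIC))
E
```

```text
2.55 pos [ 0.5737 -0.0554  0.2017] rpy [-1.7997e+02  2.0000e-02  1.6392e+02] j [  13.9   11.9  -13.3    0.   -64.8 -120. ] F [-0.48  0.34  0.59] M [-0.03 -0.07 -0.06] w 0.04399631939080676 0.0
shift [0.0007 0.0034 0.0477]
-0.0095 -0.022 [310.3 146.4]
0.0095 -0.022 [318.1 150.3]
-0.0095 0.022 [295.4 157.5]
0.0095 0.022 [303.2 161.6]
[306.3 161.1] [306.7 183. ]
```

View pics/c3.png

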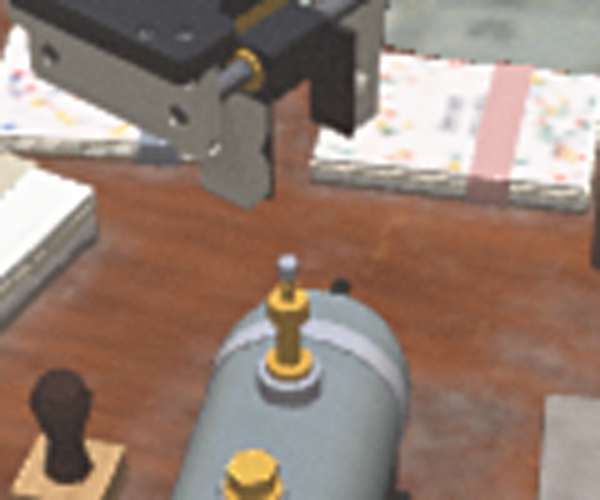

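The picture shows the near fingertip at (300,151) and the far one at (320,137). That is about 11 px higher than the projection predicts, so I'll resolve the mismatch before descending.

Run:
```python
from h import *
c=cams.capture("scene");t=cams.capture("top")
for z in(.16,.18,.2,.21): print(z,"near",plane(c,300,151,z).round(4),"far",plane(c,320,137,z).round(4))
for z in(.2,.3,.35,.4,.45): print(z,plane(t,339.5,165,z).round(4))
print("tip proj at z .183",[proj(c,[.5737,-.0554,z]) for z in(.183,.2017,.2487)])
cv2.imwrite("pics/c4.png",cv2.resize(c["pixels"][0:200,200:440,::-1],None,fx=3,fy=3,interpolation=cv2.INTER_CUBIC))
```

```text
0.16 near [ 0.6025 -0.0853  0.16  ] far [ 0.5839 -0.1444  0.16  ]
0.18 near [ 0.5914 -0.0619  0.18  ] far [ 0.5735 -0.1187  0.18  ]
0.2 near [ 0.5804 -0.0384  0.2   ] far [ 0.5631 -0.0931  0.2   ]
0.21 near [ 0.5748 -0.0267  0.21  ] far [ 0.558  -0.0802  0.21  ]
0.2 [ 0.6427 -0.0851  0.2   ]
0.3 [ 0.6274 -0.0787  0.3   ]
0.35 [ 0.6198 -0.0755  0.35  ]
0.4 [ 0.6121 -0.0723  0.4   ]
0.45 [ 0.6045 -0.0691  0.45  ]
tip proj at z .183 [array([307.1, 153.9]), array([307., 146.]), array([306.7, 124.8])]
```

View pics/c4.png

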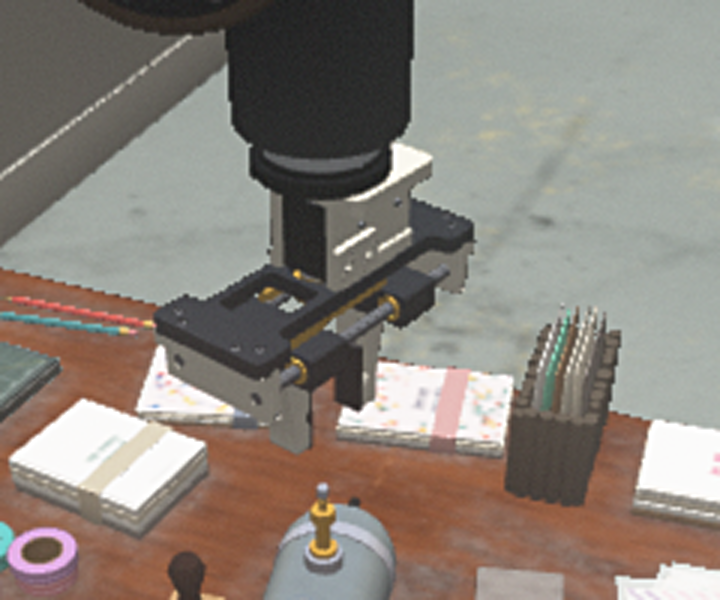

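The wrist circle in the top view and the scene columns both put the tool axis at the reported xy. Only the apparent tip height differs, so I'll descend slowly, straddling the valve, and look again.

Request:
drive_tool(rows=[{"x":0,"y":0.003,"z":0.0,"spin":0,"fingers":0.0},{"x":0,"y":0.003,"z":0.007,"spin":0,"fingers":0.0},{"x":0,"y":0.003,"z":0.014,"spin":0,"fingers":0.0},{"x":0,"y":0.003,"z":0.02,"spin":0,"fingers":0.0},{"x":0,"y":0.003,"z":0.025,"spin":0,"fingers":0.0},{"x":0,"y":0.003,"z":0.025,"spin":0,"fingers":0.0},{"x":0,"y":0.003,"z":0.025,"spin":0,"fingers":0.0}])

```text
time_s: 3.58
tcp_pos: [0.5746, -0.0517, 0.176]
eef_rot: [-180.0, 0.0, 163.9]
contact_force: [0.1, -0.5, 0.5]
gripper_width: 0.0434
gripper_force: 0.0
```

```bash
python3 go.py .574 -.052 .154
python3 - <<'E'
from h import *
c=cams.capture("scene")
cv2.imwrite("pics/c5.png",cv2.resize(c["pixels"][110:210,250:370,::-1],None,fx=5,fy=5,interpolation=cv2.INTER_CUBIC))
E
```

```text
3.575 pos [ 0.5746 -0.0517  0.176 ] rpy [-1.8000e+02  1.0000e-02  1.6395e+02] j [  14.3   13.1  -15.3    0.   -61.6 -120.3] F [ 0.11 -0.47  0.51] M [-0.   -0.05  0.02] w 0.04343052825151481 0.0
shift [ 0.0005 -0.0004  0.022 ]
```

View pics/c5.png

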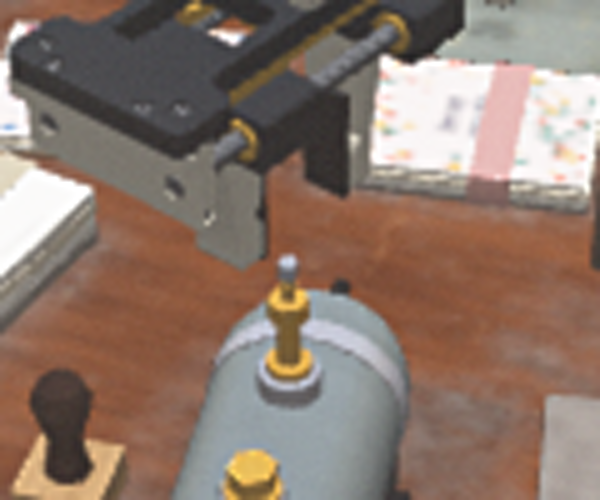

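The picture shows the near tip at (299,162), the far tip at (318,149) and the cap at (307.5,162), with no contact. I'll use the gripper plate's known size (78 x 193 mm) to work out where the gripper really is.

Run:
```python
from h import *
from scipy.optimize import least_squares
c=cams.capture("scene");rot=R.from_euler("xyz",[180,0,163.92],degrees=True);tcp=np.array([.5737,-.0554,.2017])
obs=np.array([[160,325],[262,365],[472,243]])/3+[200,0]
for sx in(.078,.07):
 best=None
 for s1 in(1,-1):
  L=np.array([[s1*-sx/2,.0965,0],[s1*sx/2,.0965,0],[s1*sx/2,-.0965,0]])
  f=lambda t:np.ravel([proj(c,tcp+rot.apply(l)+t)-o for l,o in zip(L,obs)])
  q=least_squares(f,[0,0,.08],diff_step=1e-2);print(sx,s1,q.x.round(4),q.fun.round(1))
for y in(-.022,.022):print(proj(c,np.array([.5746,-.0517,.157])+rot.apply([0,y,0])))
```

```text
0.078 1 [0.     0.     0.1131] [-4.6 -0.2 -2.   4.   1.  -3.8]
0.078 -1 [0.     0.     0.1025] [ 32.3  23.2 -37.9  -7.9 -33.9 -11.5]
0.07 1 [0.     0.     0.1124] [-2.7  1.  -4.   3.5 -0.9 -4.1]
0.07 -1 [0.     0.     0.1026] [ 30.3  22.2 -36.1  -7.1 -32.2 -10.9]
[313.3 160. ]
[298.6 171.4]
```

```bash
sed -i 's/\.round(1)$//' h.py
python3 - <<'E'
from h import *
from scipy.optimize import least_squares
c=cams.capture("scene");rot=R.from_euler("xyz",[180,0,163.92],degrees=True);tcp=np.array([.5737,-.0554,.2017])
obs=np.array([[160,325],[262,365],[472,243]])/3+[200,0]
for sx,sy in((.078,.193),(.07,.193),(.07,.18)):
  L=np.array([[-sx/2,sy/2,0],[sx/2,sy/2,0],[sx/2,-sy/2,0]])
  f=lambda t:np.ravel([proj(c,tcp+rot.apply(l)+t)-o for l,o in zip(L,obs)])
  q=least_squares(f,[0,0,.08]);print(sx,sy,q.x.round(4),q.fun.round(1))
E
```

```text
0.078 0.193 [ 0.0166 -0.0418  0.0856] [ 0.5 -0.6  0.7  2.4 -1.3 -2.2]
0.07 0.193 [ 0.0085 -0.0275  0.0953] [ 1.8  0.5 -0.8  2.3 -1.1 -3.2]
0.07 0.18 [-0.0052  0.006   0.1162] [ 1.  -0.2  0.1  2.4 -1.2 -2.6]
```

Run:
```python
from h import *
a=cams.capture("scene")["pixels"][40:180,240:360,::-1];b=cams.capture("top")["pixels"][150:260,310:430,::-1]
f=lambda i,h:cv2.resize(i,(400,h),interpolation=cv2.INTER_CUBIC)
A,B=f(a,467),f(b,367);B=cv2.copyMakeBorder(B,0,100,0,0,cv2.BORDER_CONSTANT)
cv2.imwrite("pics/c6.png",np.hstack([A,B]))
```

```text
(no output)
```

View pics/c6.png

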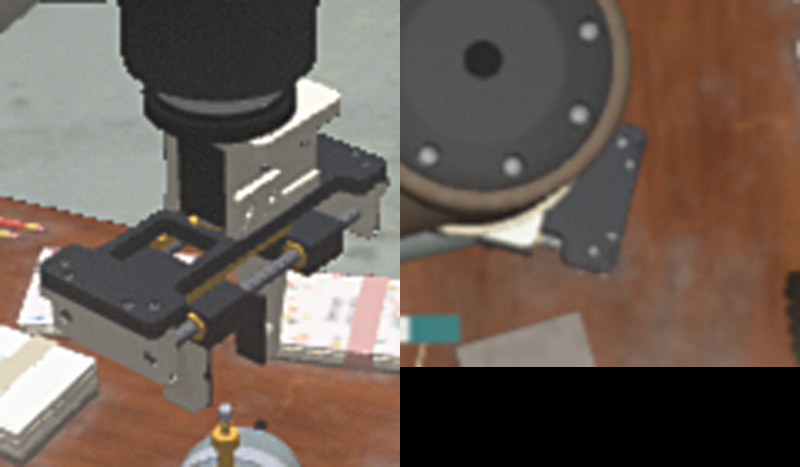

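The plate's far right corner is at (355.3,89.3) in the scene view and (372.2,231.3) in the top view, so I can triangulate it.

Run:
```python
from h import *
s=cams.capture("scene");t=cams.capture("top")
a,b=cross(s,(355.3,89.3),t,(372.2,231.3));print(a.round(4),b.round(4))
rot=R.from_euler("xyz",[180,0,163.95],degrees=True)
print("in tool",rot.inv().apply((a+b)/2-[.5746,-.0517,.176]).round(4))
```

```text
[ 0.5119 -0.1327  0.2928] [ 0.5127 -0.1325  0.2928]
in tool [ 0.0375 -0.0949 -0.1168]
```

The corner comes out at (37.5, -95) mm in the tool frame, which matches the half sizes (39, 96.5). So xy is right. I'll go down to the nut and close gently; the width will tell me what is gripped.

Request:
drive_tool(rows=[{"x":0,"y":0,"z":0.006,"spin":0,"fingers":-0.1},{"x":0,"y":0,"z":0.012,"spin":0,"fingers":-0.1},{"x":0,"y":0,"z":0.018,"spin":0,"fingers":-0.2},{"x":0,"y":0,"z":0.022,"spin":0,"fingers":-0.3},{"x":0,"y":0,"z":0.024,"spin":0,"fingers":-0.4},{"x":0,"y":0,"z":0.024,"spin":0,"fingers":-0.5},{"x":0,"y":0,"z":0.024,"spin":0,"fingers":-0.55},{"x":0,"y":0,"z":0.024,"spin":0,"fingers":-0.6},{"x":0,"y":0,"z":0.024,"spin":0,"fingers":-0.65},{"x":0,"y":0,"z":0.024,"spin":0,"fingers":-0.7}], newtons=5)

```text
time_s: 5.18
tcp_pos: [0.5745, -0.0517, 0.1519]
eef_rot: [180.0, 0.0, 163.9]
contact_force: [0.3, 0.0, 0.1]
gripper_width: 0.0136
gripper_force: 0.0
```

Request:
drive_tool(rows=[{"x":0,"y":0,"z":0,"spin":0,"fingers":-0.76},{"x":0,"y":0,"z":0,"spin":0,"fingers":-0.76},{"x":0,"y":0,"z":0,"spin":0,"fingers":-0.76}])

```text
time_s: 5.55
tcp_pos: [0.5745, -0.0517, 0.1519]
eef_rot: [-180.0, -0.0, 163.9]
contact_force: [0.3, 0.3, -0.8]
gripper_width: 0.0104
gripper_force: 0.0
```

```bash
python3 go.py .574 -.052 .152
python3 - <<'E'
from h import *
c=cams.capture("scene")
cv2.imwrite("pics/c7.png",cv2.resize(c["pixels"][120:220,250:370,::-1],None,fx=5,fy=5,interpolation=cv2.INTER_CUBIC))
E
```

```text
5.55 pos [ 0.5745 -0.0517  0.1519] rpy [-180.     -0.    163.95] j [  14.3   14.3  -17.1    0.   -58.6 -120.3] F [ 0.26  0.33 -0.85] M [-0.02  0.02 -0.04] w 0.010404087429240086 0.0
shift [ 0.0004 -0.0004 -0.0001]
```

View pics/c7.png

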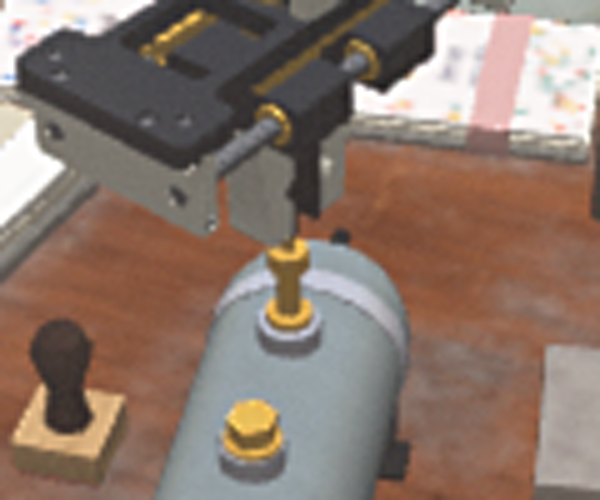

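The fingers have closed to 10 mm around the pin, with near tip bottom at full (305,168) just above the nut, which is uncovered. So the real fingertips stand higher than tip_reach says; I'll estimate by how much.

Run:
```python
from h import *
c=cams.capture("scene");rot=R.from_euler("xyz",[180,0,163.95],degrees=True)
for y in(.005,.015,.026):
  for z in(.145,.155,.165,.175): print(y,z,proj(c,np.array([.5745,-.0517,z])+rot.apply([0.0095,y,0])).round(1))
for z in (.1385,.1485,.156):print("axis",z,proj(c,[.5745,-.0517,z]).round(1))
```

```text
0.005 0.145 [308.3 173.7]
0.005 0.155 [308.3 169.7]
0.005 0.165 [308.2 165.7]
0.005 0.175 [308.2 161.6]
0.015 0.145 [305.  176.4]
0.015 0.155 [304.9 172.4]
0.015 0.165 [304.8 168.3]
0.015 0.175 [304.8 164.2]
0.026 0.145 [301.3 179.3]
0.026 0.155 [301.2 175.3]
0.026 0.165 [301.1 171.3]
0.026 0.175 [301.  167.1]
axis 0.1385 [306.2 173. ]
axis 0.1485 [306.2 169. ]
axis 0.156 [306.1 166. ]
```

The pads would have met the 16 mm nut if tip_reach held. The tips are really at z of about 0.160 with TCP at 0.152, so I'll open a little, go down 24 mm and close on the nut.

Request:
drive_tool(rows=[{"x":0,"y":0,"z":0,"spin":0,"fingers":-0.2},{"x":0,"y":0,"z":0,"spin":0,"fingers":-0.2},{"x":0,"y":0,"z":0,"spin":0,"fingers":-0.2},{"x":0,"y":0,"z":0,"spin":0,"fingers":-0.2},{"x":0,"y":0,"z":0.005,"spin":0,"fingers":-0.2},{"x":0,"y":0,"z":0.01,"spin":0,"fingers":-0.2},{"x":0,"y":0,"z":0.014,"spin":0,"fingers":-0.2},{"x":0,"y":0,"z":0.018,"spin":0,"fingers":-0.2},{"x":0,"y":0,"z":0.021,"spin":0,"fingers":-0.2},{"x":0,"y":0,"z":0.024,"spin":0,"fingers":-0.2}])

```text
time_s: 6.9
tcp_pos: [0.5745, -0.0517, 0.1277]
eef_rot: [180.0, 0.0, 163.9]
contact_force: [-0.1, -0.0, 0.7]
gripper_width: 0.0351
gripper_force: 0.0
```

Request:
drive_tool(rows=[{"x":0,"y":0,"z":0,"spin":0,"fingers":-0.4},{"x":0,"y":0,"z":0,"spin":0,"fingers":-0.5},{"x":0,"y":0,"z":0,"spin":0,"fingers":-0.55},{"x":0,"y":0,"z":0,"spin":0,"fingers":-0.6},{"x":0,"y":0,"z":0,"spin":0,"fingers":-0.65},{"x":0,"y":0,"z":0,"spin":0,"fingers":-0.7},{"x":0,"y":0,"z":0,"spin":0,"fingers":-0.7},{"x":0,"y":0,"z":0,"spin":0,"fingers":-0.7}])

```text
time_s: 7.9
tcp_pos: [0.5747, -0.0514, 0.1279]
eef_rot: [180.0, 0.0, 164.0]
contact_force: [0.3, 2.7, 0.4]
gripper_width: 0.0147
gripper_force: 5.0
```

The nut is gripped. Next I'll firm the grip, centre slightly and start to unscrew (negative spin, rising 1.07 mm/rad).

Request:
drive_tool(rows=[{"x":0,"y":0.0005,"z":0,"spin":0,"fingers":-1},{"x":0,"y":0.0005,"z":0,"spin":0,"fingers":-1},{"x":0,"y":0.0005,"z":0,"spin":0,"fingers":-1},{"x":0,"y":0.0005,"z":-0.0001,"spin":-0.1,"fingers":-1},{"x":0,"y":0.0005,"z":-0.0002,"spin":-0.2,"fingers":-1},{"x":0,"y":0.0005,"z":-0.0003,"spin":-0.3,"fingers":-1},{"x":0,"y":0.0005,"z":-0.0004,"spin":-0.4,"fingers":-1},{"x":0,"y":0.0005,"z":-0.0005,"spin":-0.5,"fingers":-1},{"x":0,"y":0.0005,"z":-0.0005,"spin":-0.5,"fingers":-1}], newtons=30)

```text
time_s: 9.02
tcp_pos: [0.5747, -0.051, 0.1284]
eef_rot: [180.0, 0.0, -167.4]
contact_force: [-0.5, 2.8, 0.9]
gripper_width: 0.014
gripper_force: 30.0
```

```bash
python3 go.py .574 -.052 .1277
```

```text
9.025 pos [ 0.5747 -0.051   0.1284] rpy [ 1.7998e+02  1.0000e-02 -1.6744e+02] j [ 14.3  15.5 -18.8  -0.  -55.7 -91.8] F [-0.45  2.83  0.86] M [1.18 0.08 0.01] w 0.01401750843571411 29.99945899573504
shift [ 0.0009 -0.0008  0.0007]
```

Request:
drive_tool(rows=[{"x":0,"y":0.0007,"z":-0.0001,"spin":-0.1,"fingers":-1},{"x":0,"y":0.0007,"z":-0.0002,"spin":-0.2,"fingers":-1},{"x":0,"y":0.0007,"z":-0.0003,"spin":-0.3,"fingers":-1},{"x":0,"y":0.0007,"z":-0.0004,"spin":-0.4,"fingers":-1},{"x":0,"y":0.0007,"z":-0.0005,"spin":-0.5,"fingers":-1},{"x":0,"y":0.0007,"z":-0.0006,"spin":-0.6,"fingers":-1},{"x":0,"y":0.0007,"z":-0.0007,"spin":-0.7,"fingers":-1},{"x":0,"y":0.0007,"z":-0.0008,"spin":-0.8,"fingers":-1},{"x":0,"y":0.0007,"z":-0.0009,"spin":-0.9,"fingers":-1},{"x":0,"y":0.0007,"z":-0.0011,"spin":-1.0,"fingers":-1}])

```text
time_s: 10.28
tcp_pos: [0.5742, -0.0505, 0.1294]
eef_rot: [180.0, -0.0, -110.1]
contact_force: [-1.0, 2.4, 0.7]
gripper_width: 0.0146
gripper_force: 30.0
```

```bash
python3 go.py .574 -.052 .1277
python3 - <<'E'
from h import *
c=cams.capture("scene")
cv2.imwrite("pics/c8.png",cv2.resize(c["pixels"][130:220,250:370,::-1],None,fx=6,fy=6,interpolation=cv2.INTER_CUBIC))
E
```

```text
10.275 pos [ 0.5742 -0.0505  0.1294] rpy [ 179.97   -0.   -110.09] j [ 14.4  15.5 -18.7  -0.  -55.8 -34.5] F [-0.99  2.38  0.73] M [ 0.98  0.37 -0.1 ] w 0.014592345868461688 30.000066621723818
shift [ 0.0015 -0.0003  0.0017]
```

View pics/c8.png

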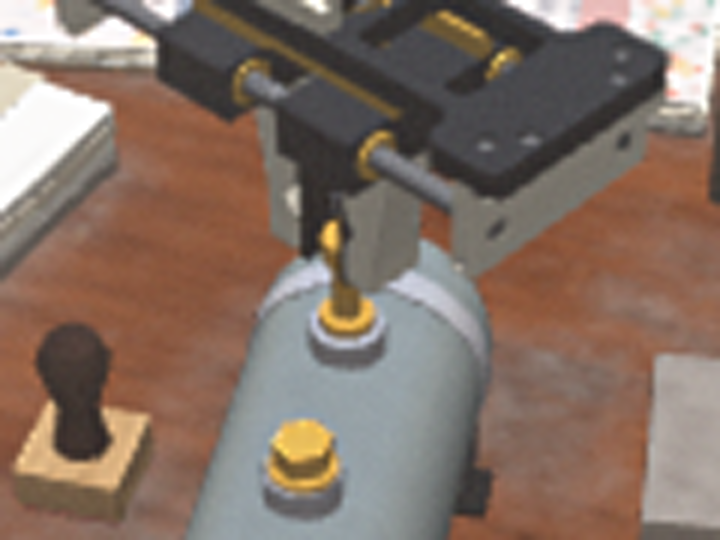

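The nut sits between the pads at crop (332,237), and the turning moment of about 0.1 N m matches the thread friction. I'll keep unscrewing.

Request:
drive_tool(rows=[{"x":0,"y":0,"z":-0.0001,"spin":-0.1,"fingers":-1},{"x":0,"y":0,"z":-0.0002,"spin":-0.2,"fingers":-1},{"x":0,"y":0,"z":-0.0003,"spin":-0.3,"fingers":-1},{"x":0,"y":0,"z":-0.0004,"spin":-0.4,"fingers":-1},{"x":0,"y":0,"z":-0.0005,"spin":-0.5,"fingers":-1},{"x":0,"y":0,"z":-0.0006,"spin":-0.6,"fingers":-1},{"x":0,"y":0,"z":-0.0007,"spin":-0.7,"fingers":-1},{"x":0,"y":0,"z":-0.0008,"spin":-0.8,"fingers":-1},{"x":0,"y":0,"z":-0.0009,"spin":-0.9,"fingers":-1},{"x":0,"y":0,"z":-0.0011,"spin":-1.0,"fingers":-1}])

```text
time_s: 11.58
tcp_pos: [0.5736, -0.0507, 0.1304]
eef_rot: [179.9, 0.1, -52.9]
contact_force: [-2.4, 2.3, 2.0]
gripper_width: 0.0139
gripper_force: 30.0
```

```bash
python3 go.py .574 -.052 .1277
```

```text
11.575 pos [ 0.5736 -0.0507  0.1304] rpy [ 1.7992e+02  5.0000e-02 -5.2860e+01] j [ 14.4  15.4 -18.7  -0.  -56.   22.7] F [-2.37  2.28  1.98] M [ 1.03  1.14 -0.09] w 0.01389775927059914 30.000906648610908
shift [0.0013 0.0005 0.0027]
```

Request:
drive_tool(rows=[{"x":0,"y":0,"z":-0.0001,"spin":-0.1,"fingers":-1},{"x":0,"y":0,"z":-0.0002,"spin":-0.2,"fingers":-1},{"x":0,"y":0,"z":-0.0003,"spin":-0.3,"fingers":-1},{"x":0,"y":0,"z":-0.0004,"spin":-0.4,"fingers":-1},{"x":0,"y":0,"z":-0.0005,"spin":-0.5,"fingers":-1},{"x":0,"y":0,"z":-0.0006,"spin":-0.6,"fingers":-1},{"x":0,"y":0,"z":-0.0007,"spin":-0.7,"fingers":-1},{"x":0,"y":0,"z":-0.0008,"spin":-0.8,"fingers":-1},{"x":0,"y":0,"z":-0.0009,"spin":-0.9,"fingers":-1},{"x":0,"y":0,"z":-0.0011,"spin":-1.0,"fingers":-1}])

```text
time_s: 12.82
tcp_pos: [0.5733, -0.0512, 0.1315]
eef_rot: [180.0, 0.1, 4.4]
contact_force: [-2.9, -0.3, 2.6]
gripper_width: 0.0137
gripper_force: 30.0
```

```bash
python3 go.py .574 -.052 .1277
```

```text
12.825 pos [ 0.5733 -0.0512  0.1315] rpy [1.7996e+02 1.3000e-01 4.4300e+00] j [ 14.4  15.3 -18.6   0.  -56.2  80. ] F [-2.9  -0.35  2.61] M [-0.16  1.21 -0.14] w 0.013675788609076584 30.000683069229126
shift [0.0006 0.0008 0.0038]
```

Request:
drive_tool(rows=[{"x":0,"y":0,"z":-0.0002,"spin":-0.1,"fingers":-1},{"x":0,"y":0,"z":-0.0003,"spin":-0.2,"fingers":-1},{"x":0,"y":0,"z":-0.0005,"spin":-0.3,"fingers":-1},{"x":0,"y":0,"z":-0.0006,"spin":-0.4,"fingers":-1},{"x":0,"y":0,"z":-0.0007,"spin":-0.5,"fingers":-1},{"x":0,"y":0,"z":-0.0008,"spin":-0.6,"fingers":-1},{"x":0,"y":0,"z":-0.0009,"spin":-0.66,"fingers":-1}])

```text
time_s: 13.7
tcp_pos: [0.5735, -0.0516, 0.1323]
eef_rot: [-180.0, 0.1, 42.2]
contact_force: [-2.0, -1.6, 1.4]
gripper_width: 0.0142
gripper_force: 30.0
```

```bash
python3 go.py .574 -.052 .1277
```

```text
13.7 pos [ 0.5735 -0.0516  0.1323] rpy [-1.7998e+02  1.4000e-01  4.2190e+01] j [ 1.430e+01  1.530e+01 -1.860e+01  1.000e-01 -5.630e+01  1.178e+02] F [-2.04 -1.61  1.39] M [-0.91  0.64 -0.11] w 0.01421686395683429 30.00024050474167
shift [0.0001 0.0007 0.0046]
```

Request:
drive_tool(rows=[{"x":0,"y":0,"z":0,"spin":-0.05,"fingers":-1},{"x":0,"y":0,"z":0,"spin":-0.1,"fingers":-1},{"x":0,"y":0,"z":0,"spin":-0.15,"fingers":-1}])

```text
time_s: 14.08
tcp_pos: [0.5737, -0.0515, 0.1324]
eef_rot: [-180.0, 0.1, 50.7]
contact_force: [-0.4, 2.6, 0.4]
gripper_width: 0.014
gripper_force: 30.0
```

```bash
python3 go.py .574 -.052 .1277
```

```text
14.075 pos [ 0.5737 -0.0515  0.1324] rpy [-1.7997e+02  1.0000e-01  5.0720e+01] j [ 14.3  15.3 -18.6   0.  -56.3 126.3] F [-0.35  2.56  0.42] M [ 0.48  0.19 -0.15] w 0.014021882164972634 30.000086724758148
shift [-0.0002  0.0005  0.0047]
```

Request:
drive_tool(rows=[{"x":0,"y":0,"z":0,"spin":-0.07,"fingers":-1},{"x":0,"y":0,"z":0,"spin":-0.14,"fingers":-1},{"x":0,"y":0,"z":0,"spin":-0.2,"fingers":-1}])

```text
time_s: 14.45
tcp_pos: [0.5741, -0.0508, 0.1324]
eef_rot: [-180.0, 0.0, 62.2]
contact_force: [-0.3, -1.4, 0.5]
gripper_width: 0.0135
gripper_force: 30.0
```

```bash
python3 go.py .574 -.052 .1277
```

```text
14.45 pos [ 0.5741 -0.0508  0.1324] rpy [-1.7997e+02  4.0000e-02  6.2210e+01] j [ 14.4  15.3 -18.5   0.  -56.2 137.8] F [-0.28 -1.37  0.53] M [-0.55  0.05 -0.16] w 0.013498296438229461 30.000080466270447
shift [-0.0011  0.0004  0.0047]
```

Request:
drive_tool(rows=[{"x":0,"y":0,"z":0,"spin":0,"fingers":-1},{"x":0,"y":0,"z":0,"spin":0,"fingers":-1},{"x":0,"y":0,"z":0,"spin":-0.06,"fingers":-1},{"x":0,"y":0,"z":0,"spin":-0.12,"fingers":-1},{"x":0,"y":0,"z":0,"spin":-0.18,"fingers":-1}], newtons=50)

```text
time_s: 15.08
tcp_pos: [0.5744, -0.05, 0.1323]
eef_rot: [-180.0, -0.0, 72.6]
contact_force: [-1.5, 3.9, 0.6]
gripper_width: 0.0132
gripper_force: 50.0
```

```bash
python3 go.py .574 -.052 .1277
```

```text
15.075 pos [ 0.5744 -0.05    0.1323] rpy [-1.7997e+02 -5.0000e-02  7.2630e+01] j [ 1.440e+01  1.530e+01 -1.850e+01 -1.000e-01 -5.620e+01  1.482e+02] F [-1.52  3.86  0.61] M [ 1.16  0.37 -0.36] w 0.013182872110707594 49.999653697013855
shift [-0.002   0.0003  0.0046]
```

The moment rose to 0.36 N m under the stronger grip, so the nut is at its stop. I'll release, lift, shut the fingers and come back over the cap.

Request:
drive_tool(rows=[{"x":0,"y":0,"z":0,"spin":0,"fingers":-0.2},{"x":0,"y":0,"z":0,"spin":0,"fingers":-0.2},{"x":0,"y":0,"z":0,"spin":0,"fingers":-0.2},{"x":0,"y":0,"z":0,"spin":0,"fingers":-0.2},{"x":0,"y":0,"z":0,"spin":0,"fingers":-0.2},{"x":0,"y":0,"z":-0.01,"spin":0,"fingers":-0.2},{"x":0,"y":0,"z":-0.025,"spin":0,"fingers":-0.2},{"x":0,"y":0,"z":-0.04,"spin":0,"fingers":-0.2},{"x":0,"y":0,"z":-0.05,"spin":0,"fingers":-0.2}], newtons=10)

```text
time_s: 16.2
tcp_pos: [0.575, -0.0505, 0.1843]
eef_rot: [179.9, -0.1, 72.7]
contact_force: [-0.3, 0.0, 0.1]
gripper_width: 0.0353
gripper_force: 0.0
```

Request:
drive_tool(rows=[{"x":0,"y":0,"z":0,"spin":0,"fingers":-1},{"x":0,"y":0,"z":0,"spin":0,"fingers":-1},{"x":0,"y":0,"z":0,"spin":0,"fingers":-1},{"x":0,"y":0,"z":0,"spin":0,"fingers":-1},{"x":0,"y":0,"z":0,"spin":0,"fingers":-1},{"x":0,"y":0,"z":0,"spin":0,"fingers":-1},{"x":0,"y":0,"z":0,"spin":0,"fingers":-1},{"x":0,"y":0,"z":0,"spin":0,"fingers":-1},{"x":0,"y":0,"z":0,"spin":0,"fingers":-1}])

```text
time_s: 17.32
tcp_pos: [0.5745, -0.0505, 0.1826]
eef_rot: [180.0, -0.0, 72.7]
contact_force: [-0.0, 0.2, -0.7]
gripper_width: 0.0005
gripper_force: 0.0
```

```bash
python3 go.py .574 -.0505 .172
python3 - <<'E'
from h import *
# nut / pin still where expected? steel-grey cap and brass blobs in scene, by pixel column strip
c=cams.capture("scene");x=c["pixels"][150:200,298:318];h=cv2.cvtColor(x,cv2.COLOR_RGB2HSV)
m=((h[...,0]>15)&(h[...,0]<32)&(h[...,1]>140)).astype(np.uint8)
n,l,st,ce=cv2.connectedComponentsWithStats(m)
for i in range(1,n): print(st[i]+[298,150,0,0,0],(ce[i]+[298,150]).round(1))
E
```

```text
17.325 pos [ 0.5745 -0.0505  0.1826] rpy [180.    -0.    72.66] j [ 14.4  12.7 -14.8   0.  -62.5 148.3] F [-0.03  0.18 -0.72] M [-0.13  0.02  0.02] w 0.0005235929864373033 0.0
shift [-0.0001 -0.0005  0.0106]
[304 166   8  13  50] [307.3 170.3]
[304 180   8   6  31] [307.5 182.4]
```

Request:
drive_tool(rows=[{"x":0,"y":-0.0005,"z":0.004,"spin":0,"fingers":-1},{"x":0,"y":-0.0005,"z":0.008,"spin":0,"fingers":-1},{"x":0,"y":-0.0005,"z":0.011,"spin":0,"fingers":-1},{"x":0,"y":-0.0005,"z":0.014,"spin":0,"fingers":-1},{"x":0,"y":-0.0005,"z":0.015,"spin":0,"fingers":-1},{"x":0,"y":-0.0005,"z":0.015,"spin":0,"fingers":-1}])

```text
time_s: 18.12
tcp_pos: [0.574, -0.0504, 0.1675]
eef_rot: [-180.0, 0.0, 72.7]
contact_force: [0.2, -0.6, 0.0]
gripper_width: 0.0005
gripper_force: 0.0
```

Request:
drive_tool(rows=[{"x":0,"y":0,"z":0.0005,"spin":0,"fingers":-1},{"x":0,"y":0,"z":0.001,"spin":0,"fingers":-1},{"x":0,"y":0,"z":0.0015,"spin":0,"fingers":-1},{"x":0,"y":0,"z":0.002,"spin":0,"fingers":-1},{"x":0,"y":0,"z":0.002,"spin":0,"fingers":-1}])

```text
time_s: 18.75
tcp_pos: [0.574, -0.0504, 0.1655]
eef_rot: [-180.0, 0.0, 72.7]
contact_force: [-0.4, -0.2, -0.1]
gripper_width: 0.0008
gripper_force: 0.0
```

Request:
drive_tool(rows=[{"x":0,"y":0,"z":0.0005,"spin":0,"fingers":-1},{"x":0,"y":0,"z":0.001,"spin":0,"fingers":-1},{"x":0,"y":0,"z":0.0015,"spin":0,"fingers":-1},{"x":0,"y":0,"z":0.002,"spin":0,"fingers":-1},{"x":0,"y":0,"z":0.002,"spin":0,"fingers":-1}])

```text
time_s: 19.38
tcp_pos: [0.574, -0.0504, 0.1635]
eef_rot: [-180.0, 0.0, 72.7]
contact_force: [-0.2, -0.6, -0.5]
gripper_width: 0.0006
gripper_force: 0.0
```

Request:
drive_tool(rows=[{"x":0,"y":0,"z":0.0005,"spin":0,"fingers":-1},{"x":0,"y":0,"z":0.001,"spin":0,"fingers":-1},{"x":0,"y":0,"z":0.0015,"spin":0,"fingers":-1},{"x":0,"y":0,"z":0.0015,"spin":0,"fingers":-1}])

```text
time_s: 19.88
tcp_pos: [0.574, -0.0504, 0.162]
eef_rot: [-180.0, 0.0, 72.7]
contact_force: [0.3, 0.0, 0.6]
gripper_width: 0.0004
gripper_force: 0.0
```

Request:
drive_tool(rows=[{"x":0,"y":0,"z":0.0005,"spin":0,"fingers":-1},{"x":0,"y":0,"z":0.001,"spin":0,"fingers":-1},{"x":0,"y":0,"z":0.0015,"spin":0,"fingers":-1},{"x":0,"y":0,"z":0.0015,"spin":0,"fingers":-1}])

```text
time_s: 20.38
tcp_pos: [0.574, -0.0504, 0.1605]
eef_rot: [-180.0, 0.0, 72.7]
contact_force: [0.0, -0.5, -0.0]
gripper_width: 0.0005
gripper_force: 0.0
```

Request:
drive_tool(rows=[{"x":0,"y":0,"z":0.0005,"spin":0,"fingers":-1},{"x":0,"y":0,"z":0.001,"spin":0,"fingers":-1},{"x":0,"y":0,"z":0.0015,"spin":0,"fingers":-1},{"x":0,"y":0,"z":0.0015,"spin":0,"fingers":-1}])

```text
time_s: 20.88
tcp_pos: [0.574, -0.0504, 0.159]
eef_rot: [-180.0, 0.0, 72.7]
contact_force: [-0.2, -0.5, -0.1]
gripper_width: 0.0006
gripper_force: 0.0
```

Request:
drive_tool(rows=[{"x":0,"y":0,"z":0.0005,"spin":0,"fingers":-1},{"x":0,"y":0,"z":0.001,"spin":0,"fingers":-1},{"x":0,"y":0,"z":0.0015,"spin":0,"fingers":-1},{"x":0,"y":0,"z":0.0015,"spin":0,"fingers":-1}])

```text
time_s: 21.38
tcp_pos: [0.574, -0.0504, 0.1575]
eef_rot: [-180.0, 0.0, 72.7]
contact_force: [0.2, -0.4, -0.2]
gripper_width: 0.0006
gripper_force: 0.0
```

Request:
drive_tool(rows=[{"x":0,"y":0,"z":0.0005,"spin":0,"fingers":-1},{"x":0,"y":0,"z":0.001,"spin":0,"fingers":-1},{"x":0,"y":0,"z":0.001,"spin":0,"fingers":-1}])

```text
time_s: 21.75
tcp_pos: [0.574, -0.0504, 0.1565]
eef_rot: [-180.0, -0.0, 72.7]
contact_force: [-0.5, 0.6, -0.4]
gripper_width: 0.0004
gripper_force: 0.0
```

Request:
drive_tool(rows=[{"x":0,"y":0,"z":0.0005,"spin":0,"fingers":-1},{"x":0,"y":0,"z":0.001,"spin":0,"fingers":-1},{"x":0,"y":0,"z":0.001,"spin":0,"fingers":-1}])

```text
time_s: 22.12
tcp_pos: [0.574, -0.0504, 0.1557]
eef_rot: [180.0, -0.0, 72.7]
contact_force: [-0.4, 0.8, 0.8]
gripper_width: 0.0004
gripper_force: 0.8
```

Run:
```python
from h import *
# where does the grey pin/cap end and gripper begin: colours down the valve column
x=cams.capture("scene")["pixels"]
for v in range(150,176): print(v,[tuple(int(k) for k in x[v,u]) for u in(303,305,307,309,311)])
```

```text
150 [(50, 42, 42), (125, 117, 110), (121, 115, 108), (120, 116, 108), (120, 117, 107)]
151 [(47, 41, 41), (123, 116, 109), (122, 116, 107), (121, 115, 108), (122, 117, 109)]
152 [(48, 43, 39), (127, 121, 114), (122, 116, 109), (120, 115, 108), (114, 109, 104)]
153 [(51, 45, 46), (124, 117, 109), (121, 116, 110), (121, 114, 108), (114, 109, 102)]
154 [(47, 43, 39), (86, 82, 75), (124, 117, 110), (122, 117, 109), (110, 106, 99)]
155 [(52, 46, 44), (60, 54, 53), (125, 119, 112), (124, 117, 109), (110, 106, 97)]
156 [(50, 48, 44), (54, 47, 44), (120, 115, 108), (121, 115, 107), (110, 106, 99)]
157 [(53, 47, 44), (69, 65, 65), (126, 120, 110), (122, 115, 108), (110, 106, 97)]
158 [(49, 45, 45), (103, 97, 91), (123, 117, 110), (122, 116, 108), (112, 107, 100)]
159 [(48, 43, 42), (122, 116, 110), (124, 118, 110), (120, 115, 106), (111, 106, 98)]
160 [(49, 44, 42), (126, 118, 110), (124, 116, 108), (122, 116, 108), (110, 104, 98)]
161 [(52, 44, 46), (124, 120, 111), (122, 116, 108), (119, 114, 104), (111, 109, 101)]
162 [(50, 45, 43), (122, 118, 110), (122, 115, 107), (121, 115, 106), (116, 
[... 413 characters left out ...]
83), (200, 141, 75)]
168 [(129, 95, 57), (242, 197, 94), (158, 124, 62), (236, 187, 91), (208, 163, 88)]
169 [(128, 94, 59), (235, 184, 85), (240, 192, 93), (242, 194, 91), (139, 109, 71)]
170 [(127, 111, 82), (154, 121, 61), (195, 152, 75), (143, 109, 59), (118, 93, 65)]
171 [(135, 132, 119), (118, 92, 53), (123, 98, 57), (110, 85, 49), (115, 91, 64)]
172 [(147, 150, 147), (116, 90, 55), (111, 86, 50), (113, 85, 46), (135, 129, 114)]
173 [(153, 164, 171), (146, 118, 77), (124, 98, 55), (148, 116, 64), (162, 173, 182)]
174 [(197, 202, 218), (199, 169, 125), (206, 161, 78), (219, 168, 88), (197, 201, 217)]
175 [(201, 205, 220), (144, 129, 110), (150, 117, 59), (131, 104, 69), (198, 202, 218)]
```

First contact is at TCP z of about 0.1557. I'll press on in small steps while watching the force.

Request:
drive_tool(rows=[{"x":0,"y":0,"z":0.0005,"spin":0,"fingers":-1},{"x":0,"y":0,"z":0.001,"spin":0,"fingers":-1},{"x":0,"y":0,"z":0.001,"spin":0,"fingers":-1}])

```text
time_s: 22.55
tcp_pos: [0.5741, -0.0504, 0.1546]
eef_rot: [180.0, 0.0, 72.7]
contact_force: [-0.7, 0.2, 4.0]
gripper_width: 0.0005
gripper_force: 1.3
```

Request:
drive_tool(rows=[{"x":0,"y":0,"z":0.0005,"spin":0,"fingers":-1},{"x":0,"y":0,"z":0.001,"spin":0,"fingers":-1},{"x":0,"y":0,"z":0.001,"spin":0,"fingers":-1}])

```text
time_s: 22.92
tcp_pos: [0.5741, -0.0504, 0.1536]
eef_rot: [180.0, -0.0, 72.7]
contact_force: [-1.2, 0.2, 2.9]
gripper_width: 0.0005
gripper_force: 1.8
```

Request:
drive_tool(rows=[{"x":0,"y":0,"z":0.0005,"spin":0,"fingers":-1},{"x":0,"y":0,"z":0.001,"spin":0,"fingers":-1},{"x":0,"y":0,"z":0.001,"spin":0,"fingers":-1}])

```text
time_s: 23.3
tcp_pos: [0.5741, -0.0504, 0.1526]
eef_rot: [180.0, 0.0, 72.7]
contact_force: [-1.7, 0.5, 4.4]
gripper_width: 0.0005
gripper_force: 2.3
```

Request:
drive_tool(rows=[{"x":0,"y":0,"z":0.0004,"spin":0,"fingers":-1},{"x":0,"y":0,"z":0.0004,"spin":0,"fingers":-1}])

```text
time_s: 23.55
tcp_pos: [0.5741, -0.0504, 0.1522]
eef_rot: [180.0, -0.0, 72.7]
contact_force: [-0.9, 0.8, 4.7]
gripper_width: 0.0006
gripper_force: 2.5
```

```bash
python3 go.py .574 -.0505 .15
```

```text
23.55 pos [ 0.5741 -0.0504  0.1522] rpy [179.99  -0.    72.66] j [ 14.4  14.2 -17.2   0.  -58.7 148.2] F [-0.94  0.76  4.71] M [-0.06  0.46  0.05] w 0.0006092521744082131 2.51102764159441
shift [-0.0001 -0.0001  0.0022]
```

Request:
drive_tool(rows=[{"x":0,"y":0,"z":0.0004,"spin":0,"fingers":-1},{"x":0,"y":0,"z":0.0004,"spin":0,"fingers":-1}])

```text
time_s: 23.8
tcp_pos: [0.5741, -0.0504, 0.1519]
eef_rot: [180.0, -0.0, 72.7]
contact_force: [-0.5, 0.4, 4.9]
gripper_width: 0.0004
gripper_force: 2.7
```

Request:
drive_tool(rows=[{"x":0,"y":0,"z":0.0003,"spin":0,"fingers":-1},{"x":0,"y":0,"z":0.0003,"spin":0,"fingers":-1}])

```text
time_s: 24.05
tcp_pos: [0.5741, -0.0504, 0.1517]
eef_rot: [180.0, -0.0, 72.7]
contact_force: [-1.6, 0.7, 6.1]
gripper_width: 0.0004
gripper_force: 3.1
```

Request:
drive_tool(rows=[{"x":0,"y":0,"z":0.0002,"spin":0,"fingers":-1},{"x":0,"y":0,"z":0.0002,"spin":0,"fingers":-1}])

```text
time_s: 24.3
tcp_pos: [0.5741, -0.0504, 0.1517]
eef_rot: [180.0, -0.0, 72.7]
contact_force: [-1.9, 0.6, 7.6]
gripper_width: 0.0005
gripper_force: 3.6
```

The pin is at its solid stop (z no longer falling, about 7 N). I'll add a touch more and hold for over two seconds.

Request:
drive_tool(rows=[{"x":0,"y":0,"z":0.0002,"spin":0,"fingers":-1},{"x":0,"y":0,"z":0.0002,"spin":0,"fingers":-1},{"x":0,"y":0,"z":0.0002,"spin":0,"fingers":-1},{"x":0,"y":0,"z":0.0002,"spin":0,"fingers":-1},{"x":0,"y":0,"z":0.0002,"spin":0,"fingers":-1},{"x":0,"y":0,"z":0.0002,"spin":0,"fingers":-1},{"x":0,"y":0,"z":0.0002,"spin":0,"fingers":-1},{"x":0,"y":0,"z":0.0002,"spin":0,"fingers":-1},{"x":0,"y":0,"z":0.0002,"spin":0,"fingers":-1},{"x":0,"y":0,"z":0.0002,"spin":0,"fingers":-1}])

```text
time_s: 25.55
tcp_pos: [0.5742, -0.0504, 0.1516]
eef_rot: [180.0, -0.0, 72.7]
contact_force: [-2.6, 1.2, 7.7]
gripper_width: 0.0
gripper_force: 4.2
```

Request:
drive_tool(rows=[{"x":0,"y":0,"z":0,"spin":0,"fingers":-1},{"x":0,"y":0,"z":0,"spin":0,"fingers":-1},{"x":0,"y":0,"z":0,"spin":0,"fingers":-1},{"x":0,"y":0,"z":0,"spin":0,"fingers":-1},{"x":0,"y":0,"z":0,"spin":0,"fingers":-1},{"x":0,"y":0,"z":0,"spin":0,"fingers":-1},{"x":0,"y":0,"z":0,"spin":0,"fingers":-1},{"x":0,"y":0,"z":0,"spin":0,"fingers":-1},{"x":0,"y":0,"z":0,"spin":0,"fingers":-1},{"x":0,"y":0,"z":0,"spin":0,"fingers":-1}])

```text
time_s: 26.8
tcp_pos: [0.5742, -0.0504, 0.1517]
eef_rot: [180.0, -0.0, 72.7]
contact_force: [-1.9, 1.5, 8.3]
gripper_width: 0.0003
gripper_force: 4.2
```

Request:
drive_tool(rows=[{"x":0,"y":0,"z":0,"spin":0,"fingers":-1},{"x":0,"y":0,"z":0,"spin":0,"fingers":-1},{"x":0,"y":0,"z":-0.001,"spin":0,"fingers":-1},{"x":0,"y":0,"z":-0.002,"spin":0,"fingers":-1},{"x":0,"y":0,"z":-0.004,"spin":0,"fingers":-1},{"x":0,"y":0,"z":-0.008,"spin":0,"fingers":-1},{"x":0,"y":0,"z":-0.02,"spin":0,"fingers":-1},{"x":0,"y":0,"z":-0.05,"spin":0,"fingers":-1},{"x":0,"y":0,"z":-0.08,"spin":0,"fingers":-1},{"x":0,"y":0,"z":-0.08,"spin":0,"fingers":-1}])

```text
time_s: 28.05
tcp_pos: [0.5754, -0.0503, 0.2343]
eef_rot: [179.7, -0.1, 72.7]
contact_force: [0.3, -0.7, -1.4]
gripper_width: 0.0003
gripper_force: 0.0
```

```bash
python3 go.py .574 -.0505 .15
python3 - <<'E'
from h import *
x=cams.capture("scene")["pixels"]
for v in range(156,172): print(v,[tuple(int(k) for k in x[v,u]) for u in(304,306,307,308,310)])
E
```

```text
28.05 pos [ 0.5754 -0.0503  0.2343] rpy [ 1.7974e+02 -1.2000e-01  7.2680e+01] j [ 14.4  10.6 -10.6   0.  -68.6 148.2] F [ 0.25 -0.68 -1.38] M [-0.12  0.08 -0.  ] w 0.0003020547549003142 0.0
shift [-0.0008 -0.0017  0.0843]
156 [(139, 89, 65), (138, 88, 64), (141, 88, 63), (144, 91, 66), (145, 92, 69)]
157 [(139, 89, 66), (137, 85, 63), (136, 86, 62), (133, 85, 65), (138, 88, 67)]
158 [(138, 87, 62), (135, 83, 61), (136, 87, 63), (136, 87, 65), (136, 90, 69)]
159 [(147, 92, 66), (140, 86, 62), (139, 86, 61), (140, 89, 64), (137, 89, 67)]
160 [(144, 92, 70), (145, 94, 73), (146, 97, 78), (144, 98, 80), (141, 92, 71)]
161 [(139, 87, 65), (173, 150, 148), (188, 180, 186), (186, 177, 185), (141, 92, 70)]
162 [(141, 88, 67), (195, 197, 214), (203, 210, 227), (202, 206, 224), (143, 100, 80)]
163 [(143, 89, 63), (142, 144, 152), (162, 164, 175), (154, 157, 169), (136, 91, 70)]
164 [(139, 84, 60), (100, 99, 103), (105, 105, 112), (106, 105, 110), (134, 88, 67)]
165 [(141, 87, 62), (98, 92, 97), (97, 99, 105), (101, 97, 101), (149, 99, 68)]
166 [(195, 143, 78), (149, 122, 80), (111, 95, 80), (117, 100, 78), (221, 168, 86)]
167 [(239, 190, 92), (156, 123, 66), (143, 112, 65), (129, 100, 61), (239, 188, 91)]
168 [(240, 193, 96), (212, 166, 86), (155, 121, 68), (181, 142, 76), (239, 191, 92)]
169 [(195, 152, 76), (239, 191, 92), (240, 192, 93), (242, 194, 97), (221, 173, 82)]
170 [(149, 115, 66), (170, 131, 71), (198, 155, 79), (191, 151, 79), (148, 113, 58)]
171 [(121, 96, 64), (119, 93, 58), (125, 98, 59), (124, 98, 63), (119, 88, 51)]
```

The cap is back at its original height (row 161), the nut is still up (top at row 166), and the arm is clear.

```bash
python3 -c "
from plant import r
print(r.close_job())"
```

```text
the job is handed in; nothing more can be done
None
```

I unscrewed the lock nut to its stop, pressed the valve tip fully down at about 8 N for over two seconds, let it spring back, and handed the job in at about 28 s with the nut left up and nothing else touched.

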